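# Wedge the dovetailed lid on the garlic box

## Robot

A 7-joint arm with a two-finger parallel gripper is mounted at the origin on a cart in front of the work surface, level with it; the furniture and walls round the work are solid. World frame = base frame: x ahead of the robot, y to its left, z up, the work surface at z = 0. Lengths are in m, angles in degrees, forces in N, time in s.
With the tool pointing down it reaches from about 0.425 to 0.925 m from the base axis. Payload 6.8 kg.
Tool frame: the origin (TCP) lies on the front face of the gripper's body, between the roots of the fingers; the fingertips stand 73 mm ahead of it and the grasp point (between the pads) lies 54 mm ahead of it; z points along the fingers, y is the line along which they close (so a half turn about z gives the same grasp; the last joint's range is limited). The gripper opens to 85 mm and grips with 20 to 120 N. Pads are 22 mm wide; open, the fingers measure 114 mm over their backs; the gripper's body (76 mm by 85 mm) begins 54 mm behind the grasp point. The pads swing forward as they close: fully open they stand 13 mm farther back than shut.
Start: joints at [-81.939, 27.33, 1.283, 89.118, -0.659, 63.558, -4.761], TCP at [0.166, 0.654, 0.304] pointing down, gripper open.
Joint ranges: [-169.35, 169.35], [-19.33, 120.38], [-80.79, 83.38], [13.8, 139.57], [-78.32, 258.32], [9.67, 109.79], [-169.56, 169.56]. Speed limits (degrees/s): [136.94, 136.94, 180, 180, 180, 180, 180].

## Interface

Orientations are given as a 3x3 rotation matrix whose columns are the frame's x, y, z axes.
In Python, from bench import sensors, imaging, env gives the robot as it stands.
- The arm moves only by the tool send_rows, never from a script. Its argument "deltas" is a list of rows, each a list of 5 numbers: the opening, from 0 (shut) to 1 (fully open), then the shift along the tool's x, y, z in mm, then the turn about the tool's z in rad. A call has 1 to 8 rows; each row shifts and turns the commanded pose from where the row before left it, along the tool's axes as they then stand; what a row does not reach is not made up. A row lasts 1/8 s, in which the tool goes at most 62.5 mm and 10.7 degrees, less where a joint would pass 70% of its speed; a pose out of reach is approached as far as the arm can. A call is refused whole if a number of a shift passes 62.5 or a number of a turn 0.188, either way. A call with a gripper value outside its range is refused whole. The fingers move at their own pace and stop on an object; "force" is the grip in N (left out, the last holds). Time passes only in rows, so rows that do not move let the fingers close. It gives the time, the measured TCP pose, the force, the opening and the grip force at its end, in the units of the state.
- sensors.sense(): the state, without advancing time (a new reading comes with each control period).
- imaging.capture(name): name is "scene" or "top" or "wrist"; returns (picture, depth): 384x512x3 uint8, red, green, blue; 384x512 float32, m along the optical axis (not along the pixel's ray), 0 where there is no reading.
- imaging.calibration(name): a dict with "fov_y" (degrees; the focal length in pixels is half the picture's height over the tangent of half this angle, whatever the lens; pixels are square), "cx", "cy" (the principal point, pixels), "R" (3x3) and "t" (3): a world point X has camera coordinates R X + t. Camera axes: x right, y down, z forward; pixel columns grow to the right and rows downward; lengths in m; the calibration is good to about 2 mm. A picture is of the moment at which its call begins: read the wrist's pose just before it. calibration takes no time and is no camera call; for the wrist camera it gives the pose at the moment of the call.
- env.sign_off(): hands the job in; it is judged then, once.
The state is a dict: "time": time; "qpos": joint angles; "qd": joint speeds; "tau": joint torques, N m; "tcp_pos": TCP position; "eef_rot": TCP orientation; "ft_force": force on the tool from outside, world axes, zero at the start; "moment": the same for the moment, N m; "grip_width": finger opening in m; "grip_force": force on a finger pad.
Only numpy, scipy, OpenCV 4.12 (cv2) and the standard library are available. Lean on these libraries where they do the work, as an engineer would, in place of code of your own. Each camera call takes 0.05 s, during which the arm holds its last target. There are 200 camera calls.

## Task

Close the garlic box: pick up its wooden lid by the handle block, set the narrow end into the mouth of the box's dovetailed way and slide it in until it wedges tight between the rail and the sprung brass strip, so that it stays tight after you let go. How deep it goes before it grips differs from day to day, so go by feel: a firm push, but do not force it. Leave the jar, the dropper bottle and the tin standing where they are.

Things in the scene. Friction and masses are not known exactly. Their poses are not given: they have to be found in the camera images.
- garlic_box: open wooden box with a garlic bulb in it, fixed to the worktop, 116 long (x), 126 wide (y -56 to +70), 83 high. Origin on the worktop under the way; x points along the way from its mouth (x = -58, nearest the robot) to its far end (x = +58, open too), z up. The lid runs on the wall tops, at z = 70 (opening x -48 to +48, y -38 to +34); home, its axes are parallel to the box's and its y is 0.
- way_mouth (a point): middle of the mouth of the way, box x = -58, y = +4.5, z = 70 (axes of the box). Where the lid grips is not known: its origin's box x at first touch of both sides is between -18 and +6 mm; short of that it slides loosely, with side play of 1 mm per 8 mm still to go. From there the push needed rises by about 6 to 9 N per mm. A push of about 17 N straight along the way wedges it properly.
- way_strip_side (a point): foot of the brass strip at mid-length, +y side of the way, nominal box y = +46, z = 70 (axes of the box; set up to 2.3 mm further in or 0.8 mm out, not measured). The strip tapers 1 in 8, so that the way narrows towards +x; it is 12 high, leans over the lid by 4 in 10 and is sprung: 12 N of squeeze per mm pushed outwards, 1 mm for every 8 mm of lid travel.
- straight_rail: dark wooden rail along the -y side of the way, fixed to the box, 116 long, 12 high; origin and axes as garlic_box; dovetail face from y = -44, z = 70 to y = -39, z = 82. Guide the lid along it: held off it, against the strip alone, the lid can feel tight while the rail is slack. A squeeze of 2.5 to 10 N left on the rail is tight; over 15 N at any time is forcing it. The push is about 2.4 to 4 times the squeeze.
- lid: light wooden lid, 130 long (x), 10 thick, 180 to 290 g, dark handle block on top, lying flat on the worktop. Origin on the underside at mid-length; x points to the narrow end, which enters the box first, z up. Underside: straight edge at y = -44, tapered edge from y = +54 (x = -65) to y = +37.75 (x = +65); both lean in by 4 mm over the thickness.
- lid_handle (a point): centre of the top of the handle block: 24 (x) by 40 (y) by 24 high, at x = 0, y = +1, z = +34 mm of the lid; can be gripped either way, and pushed on its -x face
- blue_bin: blue waste bin, fixed, 300 across at the rim and 290 high with its contents, standing between the lid (right) and the box (left); carry the lid over it. Origin at the middle of its underside
- spice_jar: spice jar with green cap, 46 across, 106 high, loose, behind the box; leave it alone
- vial: small brown dropper bottle, 34 across, 102 high, loose, on the right beyond the lid; leave it alone
- tin_tuna: flat gold tin, 86 across, 40 high, loose, on the right; leave it alone

How it is judged:
By the outcome, as a careful person would: the job done as asked, in the order asked, and still so for the second after the job is handed in, with the robot touching nothing.
It also fails if it takes over 58 s, if anything falls off the work surface, if the arm or the gripper's body presses on something with over 40 N, if the wrist force passes 120 N, or if a joint passes its speed limit or range.

## Working session

There is one attempt and no reset: what is moved stays moved. The work goes in short steps, Python scripts to look and compute and a tool call to move; the robot and the scene stay as the last step left them, time stands still between calls to the robot, and variables do not carry over. Pictures are saved under pics/ and viewed, at most 10 in all, crops included, and the job is handed in when it is done.

Besides the shell and the picture viewer there is one more tool, called after "Emit:" as a command line: name --pt "numbers of a row" for each row, then --argument value for the rest. send_rows: Moves the arm, as the interface text tells. Its arguments: {"type":"object","properties":{"deltas":{"type":"array"},"force":{"type":"number"}},"required":["deltas"]}

```bash
ls; mkdir -p pics
cat > h.py <<'E'
import numpy as np, cv2
from bench import sensors, imaging, env
def cap(n):
    c=imaging.calibration(n); p,d=imaging.capture(n); return p,d,c
def f(c): return 192/np.tan(np.radians(c['fov_y'])/2)
def pts(d,c):
    v,u=np.mgrid[:384,:512]; F=f(c)
    P=np.stack([(u-c['cx'])/F*d,(v-c['cy'])/F*d,d],-1)
    return (P-np.array(c['t']))@np.array(c['R'])   # R^T (P-t)
E
python3 - <<'E'
from h import *
s=sensors.sense(); print(s)
for n in ('scene','top'):
    p,d,c=cap(n); cv2.imwrite(f'pics/{n}0.png',p[...,::-1]); np.savez(f'{n}0.npz',p=p,d=d,W=pts(d,c)); print(n,c)
E
```

```text
pics
{'time': 0.0, 'qpos': array([-81.93726325,  27.37508867,   1.27839654,  89.17941165,
        -0.65921124,  63.55649949,  -4.76222994]), 'qd': array([ 0.06942951,  0.0605381 , -0.01909199,  0.03741279, -0.072883  ,
        0.08615738, -0.04297285]), 'tau': array([ 4.17743850e-04, -5.96458697e+01,  1.60817955e+00, -2.81190687e+01,
        1.25250622e-02,  9.47239838e-03,  1.72496914e-05]), 'tcp_pos': array([0.16610078, 0.65376499, 0.30292521]), 'eef_rot': array([[-9.69209981e-01,  2.46235461e-01, -3.31456896e-04],
       [ 2.46235657e-01,  9.69208355e-01, -1.77907736e-03],
       [-1.16821142e-04, -1.80591604e-03, -9.99998363e-01]]), 'ft_force': array([0.01595508, 0.01737236, 0.79890148]), 'moment': array([ 0.00572924, -0.01355814, -0.03061206]), 'grip_force': 0.0, 'grip_width': 0.08491043586813156}
scene {'fov_y': 51.015446300023534, 'cx': 257.175880295394, 'cy': 189.27882235397982, 'R': array([[ 0.76340785, -0.64591033,  0.00288192],
       [-0.32112878, -0.38340901, -0.86595256],
       [ 0.56043266,  0.66014951, -0.50011784]]), 't': array([-0.44894468,  0.23631791,  0.99457053])}
top {'fov_y': 47.54257686432504, 'cx': 261.81523799280797, 'cy': 192.08499875671416, 'R': array([[ 0.02237213, -0.99969031, -0.01089833],
       [-0.98254419, -0.0199721 , -0.18495414],
       [ 0.1846792 ,  0.01484591, -0.98268672]]), 't': array([-0.0344766 ,  0.57205764,  1.4863148 ])}
```

View pics/scene0.png

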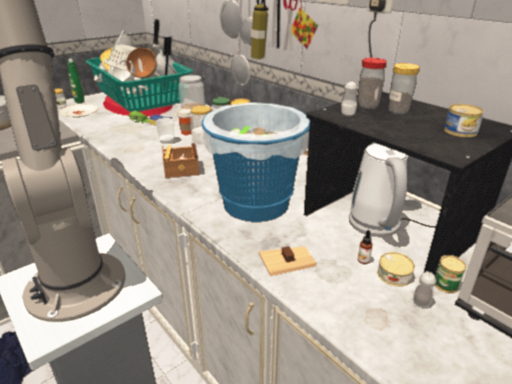

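View pics/top0.png

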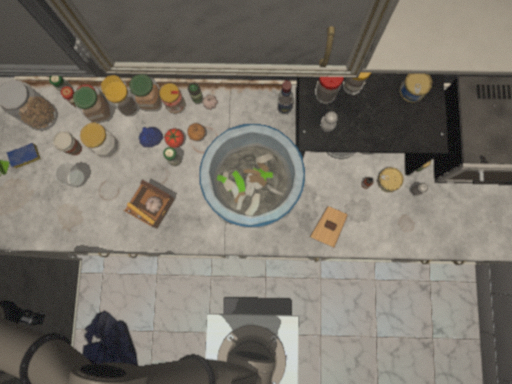

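The scene view shows the lid at about (288,259) and the box at (182,162). The top view shows the lid at (329,226), the box at (150,203) and the bin at (252,175). Next I'll measure the lid and box from the depth data.

Run:
```python
from h import *
a=np.load('top0.npz'); p,d,W=a['p'],a['d'],a['W']
def reg(u0,u1,v0,v1): return W[v0:v1,u0:u1].reshape(-1,3),p[v0:v1,u0:u1].reshape(-1,3)
# table, lid
P,C=reg(300,360,195,255); ok=P[:,2]>-.05
print('table z',np.median(P[(C.std(1)<8)&ok,2]))
hsv=cv2.cvtColor(C[None],cv2.COLOR_RGB2HSV)[0]
m=(hsv[:,1]>80)&(P[:,0]>.3)&(P[:,2]>-.02)
L=P[m]; print('lid',m.sum(),L.min(0),L.max(0),cv2.minAreaRect((L[:,:2]*1000).astype(np.float32)))
h=L[L[:,2]>.022]; print('handle',len(h),h.mean(0),np.percentile(h[:,2],[10,50,90]),cv2.minAreaRect((h[:,:2]*1000).astype(np.float32)))
P,C=reg(115,185,170,235); hsv=cv2.cvtColor(C[None],cv2.COLOR_RGB2HSV)[0]
m=(P[:,2]>.05)&(P[:,2]<.1)&(P[:,1]>.2)
B=P[m]; print('box',m.sum(),np.percentile(B[:,2],[5,50,95]),cv2.minAreaRect((B[:,:2]*1000).astype(np.float32)))
print('box pts',cv2.boxPoints(cv2.minAreaRect((B[:,:2]*1000).astype(np.float32))))
# bin rim
P,C=reg(190,315,115,235); m=P[:,2]>.25; print('bin',P[m].min(0),P[m].max(0))
def crop(n,u0,u1,v0,v1,k):
    q=np.load(n+'0.npz')['p'][v0:v1,u0:u1]; return cv2.resize(q,None,fx=k,fy=k,interpolation=cv2.INTER_CUBIC)
a=crop('top',115,185,170,240,5);b=crop('top',300,370,190,260,5)
cc=crop('scene',150,220,130,190,5);e=crop('scene',250,320,230,290,5)
im=np.vstack([np.hstack([a,b])[:300],np.hstack([cc,e])])
cv2.imwrite('pics/crops.png',im[...,::-1])
```

```text
table z -0.000673074429284363
lid 855 [ 0.39161144 -0.32681899 -0.00115729] [ 0.53251508 -0.19688337  0.03915573] ((465.3463134765625, -264.49432373046875), (92.17610168457031, 131.42489624023438), 66.52479553222656)
handle 82 [ 0.46175928 -0.26516234  0.03259436] [0.02805204 0.03251952 0.03746679] ((462.3139343261719, -265.3477783203125), (39.562408447265625, 24.473695755004883), 64.40809631347656)
box 795 [0.05259649 0.07224612 0.0855411 ] ((521.3809204101562, 375.8777160644531), (118.50859069824219, 125.81733703613281), 61.75791549682617)
box pts [[437.92215 353.44553]
 [548.7617  293.90903]
 [604.8397  398.3099 ]
 [494.00012 457.8464 ]]
bin [ 0.28835179 -0.17769865  0.25000681] [0.75730464 0.16665965 1.56601051]
```

View pics/crops.png

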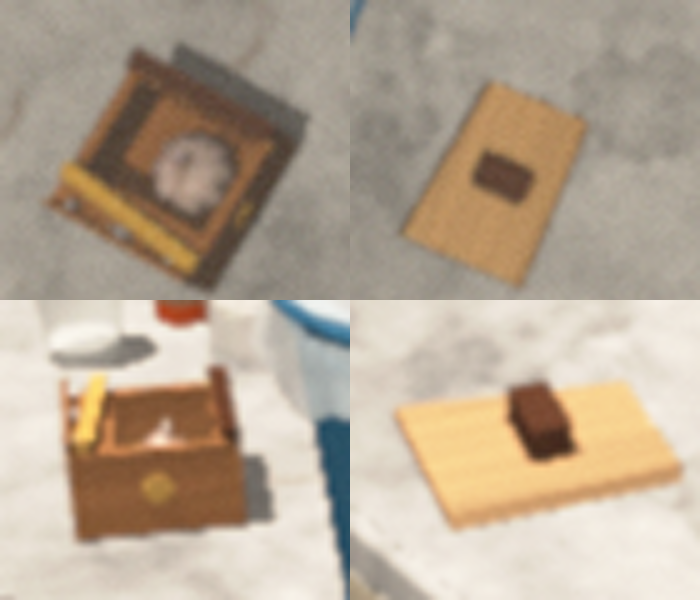

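The crops show the gold strip on the lower-left side of the box, so box +x points up-left in the top view. The lid's narrow end is away from the robot, with its straight edge on the right. That gives:

| Item | Yaw | Position (world x, y) |
|---|---|---|
| Box | ≈ 62° | origin ≈ (0.527, 0.373) |
| Lid | ≈ -23.5° | handle at (0.462, -0.265) |

I'll write a small row planner and swing the arm over to the lid.

```bash
cat >> h.py <<'E'
def plan(wps,step=58,turn=.18,g=1.0,dec=0):
    """wps: (x,y,z in m, yaw of tool y in deg). prints rows; tracks rounding."""
    s=sensors.sense(); R=np.array(s['eef_rot']); p=np.array(s['tcp_pos'])*1000
    out=[]
    for x,y,z,yaw in wps:
        T=np.array([x,y,z])*1000
        cur=np.degrees(np.arctan2(R[1,1],R[0,1])); dy=-np.radians((yaw-cur+180)%360-180)
        n=max(1,int(np.ceil(max(np.linalg.norm(T-p)/step,abs(dy)/turn))))
        for k in range(n):
            cur=np.degrees(np.arctan2(R[1,1],R[0,1])); dy=-np.radians((yaw-cur+180)%360-180)
            q=p+(T-p)/(n-k); l=np.round(R.T@(q-p),dec)+0.; t=round(dy/(n-k),3)
            out.append([g,*[float(v) for v in l],t]); p=p+R@l
            R=R@cv2.Rodrigues(np.array([0,0,t]))[0]
    for i in range(0,len(out),8): print(out[i:i+8])
E
python3 -c "
from h import *
plan([(.30,.55,.42,62),(.5,.32,.43,35),(.56,.0,.43,0),(.50,-.2,.42,-23.5),(.462,-.265,.30,-23.5)])"
```

```text
[[1.0, -39.0, -17.0, -29.0, np.float64(0.06)], [1.0, -40.0, -15.0, -29.0, np.float64(0.06)], [1.0, -40.0, -12.0, -29.0, np.float64(0.06)], [1.0, -41.0, -10.0, -30.0, np.float64(0.06)], [1.0, -47.0, -18.0, -2.0, np.float64(0.079)], [1.0, -49.0, -14.0, -2.0, np.float64(0.078)], [1.0, -50.0, -11.0, -1.0, np.float64(0.079)], [1.0, -50.0, -6.0, -2.0, np.float64(0.078)]]
[[1.0, -51.0, -3.0, -1.0, np.float64(0.079)], [1.0, -51.0, 2.0, -2.0, np.float64(0.078)], [1.0, -49.0, -22.0, 0.0, np.float64(0.102)], [1.0, -52.0, -17.0, 0.0, np.float64(0.102)], [1.0, -53.0, -12.0, 0.0, np.float64(0.102)], [1.0, -54.0, -7.0, 0.0, np.float64(0.102)], [1.0, -54.0, -1.0, 0.0, np.float64(0.101)], [1.0, -54.0, 4.0, 1.0, np.float64(0.102)]]
[[1.0, -50.0, -15.0, 3.0, np.float64(0.103)], [1.0, -51.0, -10.0, 2.0, np.float64(0.102)], [1.0, -52.0, -4.0, 3.0, np.float64(0.103)], [1.0, -53.0, 1.0, 2.0, np.float64(0.102)], [1.0, -25.0, -3.0, 40.0, np.float64(0.0)], [1.0, -25.0, -3.0, 40.0, np.float64(0.0)], [1.0, -24.0, -3.0, 40.0, np.float64(0.0)]]
```

Emit:
send_rows --pt "1 -39 -17 -29 0.06" --pt "1 -40 -15 -29 0.06" --pt "1 -40 -12 -29 0.06" --pt "1 -41 -10 -30 0.06" --pt "1 -47 -18 -2 0.079" --pt "1 -49 -14 -2 0.078" --pt "1 -50 -11 -1 0.079" --pt "1 -50 -6 -2 0.078"

```text
time: 1.1
tcp_pos: [0.4338, 0.3957, 0.4276]
eef_rot: [[-0.693, 0.721, -0.001], [0.721, 0.693, -0.0], [0.0, -0.001, -1.0]]
ft_force: [1.1, 0.5, 1.0]
grip_width: 0.0852
grip_force: 0.0
```

Emit:
send_rows --pt "1 -51 -3 -1 0.079" --pt "1 -51 2 -2 0.078" --pt "1 -49 -22 0 0.102" --pt "1 -52 -17 0 0.102" --pt "1 -53 -12 0 0.102" --pt "1 -54 -7 0 0.102" --pt "1 -54 -1 0 0.101" --pt "1 -54 4 1 0.102"

```text
time: 2.1
tcp_pos: [0.5596, -0.0011, 0.4297]
eef_rot: [[0.003, 1.0, -0.0], [1.0, -0.003, 0.0], [0.0, -0.0, -1.0]]
ft_force: [1.1, 0.3, 0.4]
grip_width: 0.0854
grip_force: 0.0
```

```bash
python3 -c "
from h import *
s=sensors.sense();print(s['time'],s['qpos'].round(1),s['tcp_pos'])
plan([(.50,-.2,.42,-23.5),(.462,-.265,.30,-23.5)])"
```

```text
2.1 [-35.2  11.7  34.7  97.4  -6.9  73.1   0.8] [ 0.55964468 -0.00111778  0.42973542]
[[1.0, -50.0, -15.0, 2.0, np.float64(0.102)], [1.0, -51.0, -10.0, 3.0, np.float64(0.102)], [1.0, -52.0, -4.0, 2.0, np.float64(0.102)], [1.0, -51.0, 1.0, 3.0, np.float64(0.101)], [1.0, -25.0, -3.0, 40.0, np.float64(0.0)], [1.0, -25.0, -3.0, 40.0, np.float64(0.0)], [1.0, -25.0, -3.0, 40.0, np.float64(0.0)]]
```

Emit:
send_rows --pt "1 -50 -15 2 0.102" --pt "1 -51 -10 3 0.102" --pt "1 -52 -4 2 0.102" --pt "1 -51 1 3 0.101" --pt "1 -25 -3 40 0" --pt "1 -25 -3 40 0" --pt "1 -25 -3 40 0" --pt "1 0 0 0 0"

```text
time: 3.1
tcp_pos: [0.46, -0.2642, 0.2973]
eef_rot: [[0.4, 0.917, -0.006], [0.917, -0.4, 0.001], [-0.001, -0.006, -1.0]]
ft_force: [-1.4, 0.6, 0.1]
grip_width: 0.0854
grip_force: 0.0
```

Run:
```python
from h import *
s=sensors.sense(); p,d,c=cap('wrist'); print(s['time'],s['qpos'].round(1),s['tcp_pos'],c['t'])
W=pts(d,c); np.savez('w1.npz',p=p,d=d,W=W)
cv2.imwrite('pics/w1.png',p[...,::-1])
print('table',np.median(W[...,2]))
hsv=cv2.cvtColor(p,cv2.COLOR_RGB2HSV)
m=((W[...,2]>.005)&(W[...,2]<.015)&(d>0)&(hsv[...,1]>60)).astype(np.uint8)
n,l,st,_=cv2.connectedComponentsWithStats(m); k=1+np.argmax(st[1:,4]); print(st[k])
cs=cv2.findContours((l==k).astype(np.uint8),cv2.RETR_EXTERNAL,2)[0]; ct=max(cs,key=len)[:,0]
q=np.array([W[v,u] for u,v in ct])
print('z',np.median(q[:,2]))
h=cv2.convexHull((q[:,:2]*1000).astype(np.float32)); a=cv2.approxPolyDP(h,6,True)[:,0]; print(a)
H=W[(W[...,2]>.028)&(W[...,2]<.042)&(d>0)]; H=H[np.linalg.norm(H[:,:2]-[.462,-.265],axis=1)<.05]
r=cv2.minAreaRect((H[:,:2]*1000).astype(np.float32)); print('handle',len(H),np.median(H[:,2]),r)
```

```text
3.1 [-13.   17.6  44.4 111.3 -14.4  57.2  14.5] [ 0.45997631 -0.2641808   0.29731425] [-0.52667003 -0.09648795  0.35848276]
table 0.0005375177405933196
[ 210  130  102   70 5528]
z 0.006960508720718901
[[ 426.16782 -197.61038]
 [ 390.34473 -282.78134]
 [ 506.8172  -332.37878]
 [ 537.564   -261.53235]]
handle 598 0.03429603097964995 ((465.35784912109375, -268.948486328125), (39.438865661621094, 23.480201721191406), 66.07553100585938)
```

View pics/w1.png

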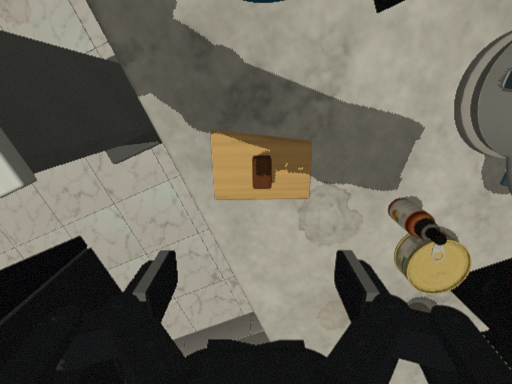

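The wrist view shows the lid at (262,170) with its handle at (262,172). The corners agree with the given sizes: yaw ≈ -23.2°, handle centre ≈ (0.4655, -0.268). I'll descend and grip across the handle's x faces.

```bash
python3 -c "
from h import *
plan([(.4655,-.268,.12,-23.2),(.4655,-.268,.084,-23.2)],step=45)"
```

```text
[[1.0, -1.0, 1.0, 45.0, np.float64(-0.001)], [1.0, 0.0, 1.0, 45.0, np.float64(-0.001)], [1.0, -1.0, 2.0, 45.0, np.float64(-0.001)], [1.0, 0.0, 1.0, 44.0, np.float64(-0.001)], [1.0, 0.0, 1.0, 36.0, np.float64(-0.0)]]
```

Emit:
send_rows --pt "1 -1 1 45 -0.004" --pt "1 0 1 45 0" --pt "1 -1 2 45 0" --pt "1 0 1 44 0" --pt "1 0 1 20 0" --pt "1 0 0 16 0" --pt "1 0 0 0 0"

```text
time: 4.03
tcp_pos: [0.4681, -0.2675, 0.0851]
eef_rot: [[0.392, 0.92, 0.0], [0.92, -0.392, 0.0], [0.0, 0.0, -1.0]]
ft_force: [-0.3, 0.7, 0.4]
grip_width: 0.0854
grip_force: 0.0
```

Emit:
send_rows --pt "0 0 0 0 0" --pt "0 0 0 0 0" --pt "0 0 0 0 0" --pt "0 0 0 0 0" --pt "0 0 0 0 0" --pt "0 0 0 0 0" --force 60

```text
time: 4.78
tcp_pos: [0.4676, -0.2677, 0.0855]
eef_rot: [[0.392, 0.92, 0.0], [0.92, -0.392, 0.0], [0.001, 0.0, -1.0]]
ft_force: [-1.7, 1.1, 6.2]
grip_width: 0.0225
grip_force: 60.9
```

```bash
python3 -c "
from h import *
W=np.load('top0.npz')['W'][115:235,190:315].reshape(-1,3); B=W[(W[:,2]>.27)&(W[:,2]<.31)]
print('bin',cv2.minEnclosingCircle((B[:,:2]*1000).astype(np.float32)),len(B))
plan([(.467,-.268,.10,-23.2),(.467,-.268,.44,-23.2),(.53,-.1,.44,10),(.54,.1,.44,40),(.455,.238,.40,61.8)],step=52,g=0.0)"
```

```text
bin ((587.0989990234375, 1.092431902885437), 167.20111083984375) 3601
[[0.0, -1.0, 0.0, -15.0, np.float64(0.002)], [0.0, 0.0, 0.0, -49.0, np.float64(-0.0)], [0.0, 0.0, 0.0, -48.0, np.float64(-0.0)], [0.0, 0.0, 0.0, -49.0, np.float64(-0.0)], [0.0, 0.0, 0.0, -48.0, np.float64(-0.0)], [0.0, 0.0, 0.0, -49.0, np.float64(-0.0)], [0.0, 0.0, 0.0, -48.0, np.float64(-0.0)], [0.0, 1.0, 0.0, -49.0, np.float64(-0.0)]]
[[0.0, 45.0, -2.0, 0.0, np.float64(-0.145)], [0.0, 44.0, 4.0, 0.0, np.float64(-0.145)], [0.0, 44.0, 11.0, 0.0, np.float64(-0.145)], [0.0, 41.0, 17.0, 1.0, np.float64(-0.145)], [0.0, 49.0, 11.0, 0.0, np.float64(-0.131)], [0.0, 47.0, 17.0, 0.0, np.float64(-0.131)], [0.0, 44.0, 24.0, 0.0, np.float64(-0.131)], [0.0, 41.0, 29.0, 0.0, np.float64(-0.13)]]
[[0.0, 40.0, 6.0, 10.0, np.float64(-0.095)], [0.0, 39.0, 10.0, 10.0, np.float64(-0.095)], [0.0, 39.0, 13.0, 10.0, np.float64(-0.095)], [0.0, 37.0, 17.0, 10.0, np.float64(-0.096)]]
```

Emit:
send_rows --pt "0 -1 0 -15 0" --pt "0 0 0 -49 0" --pt "0 0 0 -48 0" --pt "0 0 0 -49 0" --pt "0 0 0 -48 0" --pt "0 0 0 -49 0" --pt "0 0 0 -48 0" --pt "0 1 0 -49 0"

```text
time: 5.78
tcp_pos: [0.4663, -0.2679, 0.4417]
eef_rot: [[0.393, 0.919, -0.0], [0.919, -0.393, 0.001], [0.0, -0.001, -1.0]]
ft_force: [0.9, 0.4, -2.3]
grip_width: 0.0227
grip_force: 59.6
```

Emit:
send_rows --pt "0 45 -2 0 -0.145" --pt "0 44 4 0 -0.145" --pt "0 44 11 0 -0.145" --pt "0 41 17 1 -0.145" --pt "0 49 11 0 -0.131" --pt "0 47 17 0 -0.131" --pt "0 44 24 0 -0.131" --pt "0 41 29 0 -0.13"

```text
time: 6.78
tcp_pos: [0.5388, 0.1011, 0.4393]
eef_rot: [[-0.647, 0.763, -0.0], [0.763, 0.647, -0.0], [-0.0, -0.0, -1.0]]
ft_force: [1.6, -0.7, -2.5]
grip_width: 0.0227
grip_force: 59.8
```

Emit:
send_rows --pt "0 40 6 10 -0.095" --pt "0 39 10 10 -0.095" --pt "0 39 13 10 -0.095" --pt "0 37 17 10 -0.096" --pt "0 0 0 0 0" --pt "0 0 0 0 0"

```text
time: 7.52
tcp_pos: [0.4541, 0.2374, 0.3992]
eef_rot: [[-0.882, 0.472, 0.0], [0.472, 0.882, -0.001], [-0.001, -0.0, -1.0]]
ft_force: [1.5, -0.2, -2.2]
grip_width: 0.0228
grip_force: 59.8
```

Run:
```python
from h import *
s=sensors.sense(); p,d,c=cap('wrist'); W=pts(d,c); np.savez('w2.npz',p=p,d=d,W=W,R=s['eef_rot'],t=s['tcp_pos'])
print(s['time'],s['qpos'].round(1),s['tcp_pos'],s['eef_rot'].round(4),s['ft_force'],s['grip_width'])
p2,d2,c2=cap('top'); np.savez('t2.npz',p=p2,d=d2,W=pts(d2,c2))
q=cv2.resize(p2[160:260,90:240],(512,341),interpolation=cv2.INTER_CUBIC)
cv2.imwrite('pics/w2.png',np.vstack([p[:250],q])[...,::-1])
```

```text
7.525 [-51.2   6.8  18.4 105.   -2.2  68.6  29.8] [0.45409707 0.23742634 0.39922115] [[-8.817e-01  4.718e-01  4.000e-04]
 [ 4.718e-01  8.817e-01 -7.000e-04]
 [-7.000e-04 -4.000e-04 -1.000e+00]] [ 1.54113037 -0.20059526 -2.23156566] 0.02280914243250803
```

View pics/w2.png

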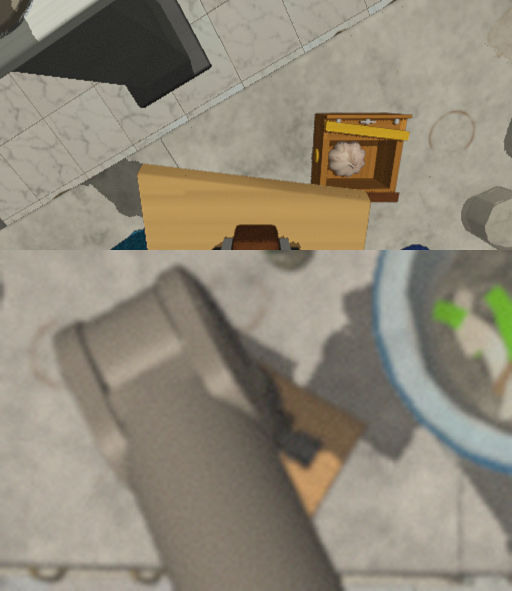

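The wrist view shows the lid held level, with its tapered edge running from (140,165) to (370,190). The box is at (360,155) with the strip at (365,130); part of the rail shows at (385,197). Next I'll measure the box frame and the lid's offset in the tool.

Run:
```python
from h import *
def fitline(P): 
    vx,vy,x,y=cv2.fitLine(P.astype(np.float32),cv2.DIST_HUBER,0,.01,.01).ravel(); return np.degrees(np.arctan2(vy,vx)),x,y
a=np.load('w2.npz'); p,d,W=a['p'],a['d'],a['W']; hsv=cv2.cvtColor(p,cv2.COLOR_RGB2HSV)
T=(W-a['t'])@a['R']*1000   # tool frame mm
m=(abs(T[...,2]-75)<5)&(d>0)&(hsv[...,1]>60)
# tapered edge: per column topmost; ends: per row
v,u=np.nonzero(m); print('lid',m.sum(),np.median(T[m][:,2]))
cols=np.unique(u); e=np.array([T[v[u==c].min(),c] for c in cols if (u==c).sum()>20])
E=e[5:-5]; pf=np.polyfit(E[:,1],E[:,0],1); r=E[:,0]-np.polyval(pf,E[:,1]); pf=np.polyfit(E[abs(r)<2,1],E[abs(r)<2,0],1)
print('taper slope',pf,'expected -0.125; at y=0 expect offset+41.875 (top)')
rows=np.unique(v); f2=np.array([[T[r,u[v==r].min()][1],T[r,u[v==r].max()][1]] for r in rows]); print('ends y',np.median(f2[len(f2)//2:],0),np.median(f2,0))
h=T[(abs(T[...,2]-51)<3)&(d>0)&(hsv[...,2]<140)&(abs(T[...,0])<40)&(abs(T[...,1])<40)]
print('handle',len(h),h.min(0) if len(h) else 0,h.max(0) if len(h) else 0)
# box
th=np.radians(61.8); O=np.array([.5275,.3726]); ax=np.array([np.cos(th),np.sin(th)]); ay=np.array([-ax[1],ax[0]])
Q=W[...,:2]-O; bx=Q@ax*1000; by=Q@ay*1000; z=W[...,2]*1000
reg=(abs(bx)<85)&(by>-75)&(by<85)&(d>0)&(np.arange(384)[:,None]<215)
for lo,hi in ((77,90),(64,76)):
    k=reg&(z>lo)&(z<hi); print(lo,k.sum(),'z',np.median(z[k]),'bx',np.percentile(bx[k],[1,99]),'by',np.percentile(by[k],[1,99]))
yel=reg&(hsv[...,0]>20)&(hsv[...,0]<32)&(hsv[...,1]>150)&(hsv[...,2]>120)&(z>66)
print('strip',yel.sum(),np.percentile(z[yel],[5,50,95]),fitline(np.c_[bx,by][0:0]) if 0 else '')
yy=np.c_[bx[yel],by[yel]]; print(fitline(yy),np.percentile(yy,[2,98],axis=0))
for nm,ext in (('outer +y',1),('outer -y',-1)):
    k=reg&(z>55); e=[]
    for b in range(-45,50,5):
        s=k&(abs(bx-b)<2.5)
        if s.sum()>5: e.append((b,np.sort(by[s]*ext)[-3:].mean()*ext, z[s][np.argmax(by[s]*ext)]))
    e=np.array(e); print(nm,np.polyfit(e[:,0],e[:,1],1),e[::4].round(1).tolist())
for nm,ext in (('far',1),('mouth',-1)):
    k=reg&(z>55); e=[]
    for b in range(-30,65,5):
        s=k&(abs(by-b)<2.5)
        if s.sum()>5: e.append((b,np.sort(bx[s]*ext)[-3:].mean()*ext,z[s][np.argmax(bx[s]*ext)]))
    e=np.array(e); print(nm,np.polyfit(e[:,0],e[:,1],1),e[::4].round(1).tolist())
```

```text
lid 17948 74.88681998987151
taper slope [-0.1275295  39.45378305] expected -0.125; at y=0 expect offset+41.875 (top)
ends y [-64.87799602  63.20211312] [-64.94052352  63.10490155]
handle 3291 [-22.96378722 -25.96542494  48.0025256 ] [17.35832316 24.18052912 53.99424662]
77 1536 z 82.46517978458287 bx [-58.67033656  55.29976202] by [-57.9022965   66.19775795]
64 1939 z 70.45741008346248 bx [-59.11251578  56.24813252] by [-46.29462408  65.92758347]
strip 795 [81.02864121 82.56688338 83.82492166] 
(np.float32(-6.915267), np.float32(-2.5712097), np.float32(44.57869)) [[-57.01985218  34.38583059]
 [ 52.44076125  54.71546953]]
outer +y [5.13662780e-03 6.60474397e+01] [[-45.0, 65.8, 69.9], [-25.0, 65.9, 72.6], [-5.0, 66.1, 76.1], [15.0, 66.1, 78.3], [35.0, 66.2, 79.4]]
outer -y [ -0.84500087 -36.90898569] [[-45.0, 30.1, 69.5], [-25.0, -41.9, 58.6], [-5.0, -42.3, 62.6], [15.0, -56.9, 84.5], [35.0, -58.0, 82.2]]
far [-3.16300535e-03  5.59896338e+01] [[-30.0, 55.5, 70.9], [-10.0, 56.1, 69.1], [10.0, 56.2, 69.4], [30.0, 56.0, 68.8], [50.0, 55.8, 70.6]]
mouth [-5.23050085e-03 -5.90661133e+01] [[-30.0, -58.9, 60.8], [-10.0, -59.0, 68.9], [10.0, -59.0, 67.8], [30.0, -59.3, 69.9], [50.0, -59.4, 80.5]]
```

```bash
cat >> h.py <<'E'
YAW=62.1; O=np.array([.5294,.3699]); th=np.radians(62.05)
ax=np.array([np.cos(th),np.sin(th)]); ay=np.array([-ax[1],ax[0]]); OFF=np.array([-.9,-2.5])
def tcp(lx,ly):  # lid origin in box (mm) -> TCP xy
    q=np.array([lx,ly])-OFF; return tuple(O+(q[0]*ax+q[1]*ay)/1000)
def rep():
    s=sensors.sense(); q=s['tcp_pos'][:2]-O; F=s['ft_force']; R=s['eef_rot']
    print('t',round(s['time'],2),'lid box xy',(np.array([q@ax,q@ay])*1000+OFF).round(2),'z',round(s['tcp_pos'][2]*1000-85.2,2),'F along/side/z',(F[:2]@ax).round(2),(F[:2]@ay).round(2),F[2].round(2),'yaw',np.degrees(np.arctan2(R[1,1],R[0,1])).round(2),'w',s['grip_width'].round(4),'Mz',s['moment'][2].round(2))
E
python3 -c "
from h import *
rep()
plan([(*tcp(-140,5),.20,YAW),(*tcp(-140,5),.1585,YAW),(*tcp(-110,5),.1585,YAW)],step=45,g=0)"
```

```text
Traceback (most recent call last):
  File "h.py", line 30, in rep
    print('t',round(s['time'],2),'lid box xy',(np.array([q@ax,q@ay])*1000+OFF).round(2),'z',round(s['tcp_pos'][2]*1000-85.2,2),'F along/side/z',(F[:2]@ax).round(2),(F[:2]@ay).round(2),F[2].round(2),'yaw',np.degrees(np.arctan2(R[1,1],R[0,1])).round(2),'w',s['grip_width'].round(4),'Mz',s['moment'][2].round(2))
                                                                                                                                                                                                                                                               ^^^^^^^^^^^^^^^^^^^^^
AttributeError: 'float' object has no attribute 'round'
```

```bash
sed -i "s/s\['grip_width'\].round(4)/round(s['grip_width'],4)/" h.py
python3 -c "
from h import *
rep()
plan([(*tcp(-140,5),.20,YAW),(*tcp(-140,5),.1585,YAW),(*tcp(-110,5),.1585,YAW)],step=45,g=0)"
```

```text
t 7.62 lid box xy [-153.33    1.32] z 314.12 F along/side/z -0.0 -0.1 -2.9 yaw 61.77 w 0.0227 Mz 0.03
[[0, 1.0, 3.0, 40.0, np.float64(-0.001)], [0, 1.0, 3.0, 40.0, np.float64(-0.001)], [0, 1.0, 2.0, 40.0, np.float64(-0.001)], [0, 0.0, 3.0, 40.0, np.float64(-0.001)], [0, 1.0, 2.0, 39.0, np.float64(-0.002)], [0, 0.0, 0.0, 42.0, np.float64(0.0)], [0, 0.0, 30.0, 0.0, np.float64(0.0)]]
```

Emit:
send_rows --pt "0 1 3 40 -0.006" --pt "0 1 3 40 0" --pt "0 1 2 40 0" --pt "0 0 3 40 0" --pt "0 1 2 39 0" --pt "0 0 0 25 0" --pt "0 0 0 17 0" --pt "0 0 0 0 0"

```text
time: 8.62
tcp_pos: [0.4566, 0.2511, 0.1573]
eef_rot: [[-0.885, 0.466, -0.001], [0.466, 0.885, -0.001], [0.0, -0.002, -1.0]]
ft_force: [-1.0, 0.7, -2.1]
grip_width: 0.023
grip_force: 59.7
```

Run:
```python
from h import *
rep(); s=sensors.sense(); p,d,c=cap('wrist'); W=pts(d,c); np.savez('w3.npz',p=p,d=d,W=W,R=s['eef_rot'],t=s['tcp_pos'])
p2,d2,c2=cap('scene')
q=cv2.resize(p2[120:200,140:240],(512,410),interpolation=cv2.INTER_CUBIC)[:300]
cv2.imwrite('pics/w3.png',np.vstack([p[:300],q])[...,::-1])
```

```text
t 8.62 lid box xy [-139.94    6.18] z 72.13 F along/side/z 0.13 1.23 -2.11 yaw 62.21 w 0.023 Mz -0.02
```

View pics/w3.png

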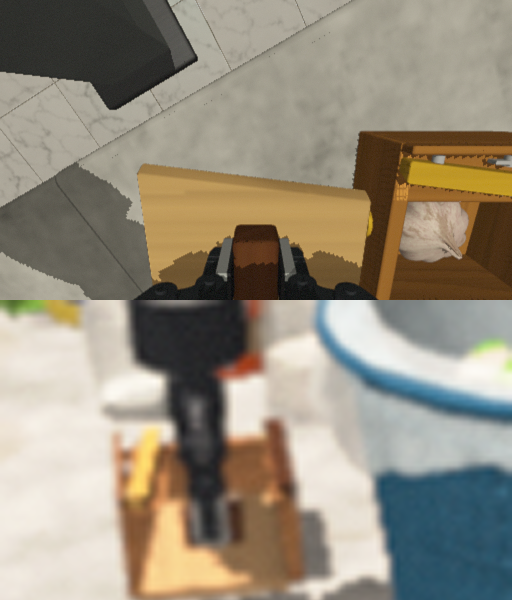

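Lid lined up in front of the mouth: its narrow end is at (370,205), the strip starts at (405,172) and the mouth wall is at (380,200). A quick close-up check of heights and offsets comes next.

Run:
```python
from h import *
a=np.load('w3.npz'); p,d,W=a['p'],a['d'],a['W']; hsv=cv2.cvtColor(p,cv2.COLOR_RGB2HSV)
Q=W[...,:2]-O; bx=Q@ax*1000; by=Q@ay*1000; z=W[...,2]*1000; ok=d>0
k=ok&(bx>-70)&(bx<40)&(by>-40)&(by<90)&(z>62)
w=k&(abs(z-70)<4)&(abs(bx+53)<3); print('mouth wall top z',w.sum(),np.median(z[w]))
e=[(b,np.sort(by[k&(abs(bx-b)<2)])[-4:].mean()) for b in range(-55,-10,5)]; print('outer +y (70):',np.round(e,1).tolist())
e=[(b,np.sort(bx[k&(abs(by-b)<2)&(bx<-45)])[:4].mean()) for b in range(10,68,8)]; print('mouth (-58):',np.round(e,1).tolist())
y=k&(hsv[...,0]>20)&(hsv[...,0]<32)&(hsv[...,1]>150)&(z>78)
for b in range(-50,0,10):
    s=y&(abs(bx-b)<3); print('strip top',b,np.percentile(by[s],[3,97]).round(1),np.median(z[s]).round(1))
T=(W-a['t'])@a['R']*1000; m=(abs(T[...,2]-75)<5)&ok&(hsv[...,1]>60)&(T[...,1]<64)
v,u=np.nonzero(m); E=np.array([T[v[u==c].min(),c] for c in np.unique(u) if (u==c).sum()>20])[8:-8]
pf=np.polyfit(E[:,1],E[:,0],1); r=E[:,0]-np.polyval(pf,E[:,1]); i=abs(r)<1.5; print('taper',np.polyfit(E[i,1],E[i,0],1),i.sum(),'z',np.median(T[m][:,2]), 'ends',np.percentile(T[m][:,1],[.5,99.5]))
```

```text
mouth wall top z 1249 70.68654439174244
outer +y (70): [[-55.0, 69.3], [-50.0, 69.3], [-45.0, 69.2], [-40.0, 69.3], [-35.0, 69.3], [-30.0, 69.3], [-25.0, 69.3], [-20.0, 69.3], [-15.0, 69.3]]
mouth (-58): [[10.0, -57.9], [18.0, -58.0], [26.0, -57.9], [34.0, -57.9], [42.0, -58.0], [50.0, -58.1], [58.0, -58.1], [66.0, -58.0]]
strip top -50 [48.4 60.3] 82.6
strip top -40 [47.1 58.7] 82.7
strip top -30 [45.9 57.9] 82.6
strip top -20 [44.6 56.6] 82.7
strip top -10 [43.4 55.3] 82.7
taper [-0.12746355 39.43745707] 214 z 74.89705966892575 ends [-177.58595718   62.89244441]
```

Everything matches: the yaw is within 0.1° and the position within 0.7 mm. The lid underside is about 1.5 mm above the wall top, so I'll insert it.

Emit:
send_rows --pt "0 -1 8 0 0.002" --pt "0 0 10 0 0" --pt "0 0 10 0 0" --pt "0 0 10 0 0" --pt "0 0 10 0 0" --pt "0 0 0 0 0"

```text
time: 9.48
tcp_pos: [0.48, 0.2949, 0.1578]
eef_rot: [[-0.885, 0.466, 0.0], [0.466, 0.885, 0.0], [-0.0, 0.0, -1.0]]
ft_force: [-0.4, -0.1, -2.6]
grip_width: 0.023
grip_force: 59.7
```

```bash
python3 -c "
from h import *
rep()"
```

```text
t 9.47 lid box xy [-90.35   5.96] z 72.62 F along/side/z -0.25 0.35 -2.55 yaw 62.22 w 0.023 Mz -0.03
```

Emit:
send_rows --pt "0 0 10 0.5 0.002" --pt "0 -1 10 0.5 0" --pt "0 -1 10 0.5 0" --pt "0 -1 5 0 0" --pt "0 0 0 0 0"

```text
time: 10.1
tcp_pos: [0.499, 0.3237, 0.1563]
eef_rot: [[-0.883, 0.468, 0.0], [0.468, 0.883, -0.0], [-0.0, 0.0, -1.0]]
ft_force: [0.1, -0.5, -2.6]
grip_width: 0.0225
grip_force: 59.7
```

```bash
python3 -c "
from h import *
rep()"
```

```text
t 10.1 lid box xy [-56.01   2.72] z 71.1 F along/side/z -0.39 -0.26 -2.61 yaw 62.06 w 0.0225 Mz 0.04
```

Emit:
send_rows --pt "0 0 5 0.5 0" --pt "0 0 5 0.5 0" --pt "0 0 0 0 0"

```text
time: 10.48
tcp_pos: [0.5037, 0.3327, 0.1555]
eef_rot: [[-0.883, 0.468, 0.001], [0.468, 0.883, 0.001], [-0.0, 0.001, -1.0]]
ft_force: [-0.2, 0.2, -1.7]
grip_width: 0.0225
grip_force: 60.0
```

Emit:
send_rows --pt "0 -1 0 0 0" --pt "0 -1 0 0 0" --pt "0 0 0 0 0"

```text
time: 10.85
tcp_pos: [0.505, 0.3316, 0.1556]
eef_rot: [[-0.884, 0.468, -0.0], [0.468, 0.884, 0.0], [0.0, 0.0, -1.0]]
ft_force: [-1.2, 1.7, 0.5]
grip_width: 0.0229
grip_force: 60.2
```

```bash
python3 -c "
from h import *
rep()"
```

```text
t 10.85 lid box xy [-46.19   1.1 ] z 70.35 F along/side/z 0.92 1.84 0.54 yaw 62.07 w 0.0229 Mz 0.08
```

Emit:
send_rows --pt "0 0 5 0 0" --pt "0 0 5 0 0" --pt "0 0 5 0 0" --pt "0 0 5 0 0" --pt "0 -0.3 0 0 0" --pt "0 0 0 0 0"

```text
time: 11.6
tcp_pos: [0.5125, 0.3453, 0.1554]
eef_rot: [[-0.883, 0.47, -0.007], [0.47, 0.883, -0.006], [0.004, -0.009, -1.0]]
ft_force: [-12.8, -9.5, 14.4]
grip_width: 0.0228
grip_force: 62.1
```

```bash
python3 -c "
from h import *
rep()"
```

```text
t 11.6 lid box xy [-30.58   0.93] z 70.21 F along/side/z -14.39 6.84 14.42 yaw 61.96 w 0.0228 Mz -0.02
```

Emit:
send_rows --pt "0 0.5 -3 -1 0" --pt "0 0 0 0 0"

```text
time: 11.85
tcp_pos: [0.5125, 0.3458, 0.1559]
eef_rot: [[-0.883, 0.469, -0.001], [0.469, 0.883, -0.001], [0.001, -0.001, -1.0]]
ft_force: [-1.7, -0.2, -3.7]
grip_width: 0.0228
grip_force: 59.7
```

```bash
python3 -c "
from h import *
rep();s=sensors.sense();print(s['eef_rot'][2].round(4),s['moment'])
p,d,c=cap('wrist'); W=pts(d,c); np.savez('w4.npz',p=p,d=d,W=W,R=s['eef_rot'],t=s['tcp_pos']); cv2.imwrite('pics/w4.png',p[100:,150:,::-1])"
```

```text
t 11.85 lid box xy [-30.1    1.19] z 70.68 F along/side/z -0.99 1.42 -3.69 yaw 62.04 w 0.0228 Mz 0.05
[ 6.0e-04 -1.5e-03 -1.0e+00] [0.01068955 0.50446707 0.04940384]
```

View pics/w4.png

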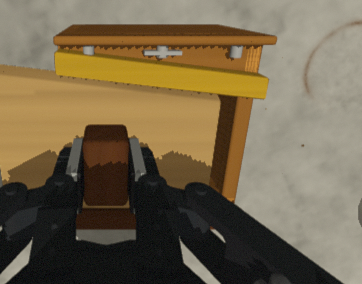

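The wrist view shows the lid well inside the way, with its nose at (220,150) in the crop near the far wall at (230,150). I'll check whether the nose is dipping against that wall.

Run:
```python
from h import *
a=np.load('w4.npz'); p,d,W=a['p'],a['d'],a['W']
Q=W[...,:2]-O; bx=Q@ax*1000; by=Q@ay*1000; z=W[...,2]*1000; ok=d>0
for y in (5,15,25,32):
    s=ok&(abs(by-y)<1.5)&(bx>0)&(bx<75)
    o=np.argsort(bx[s]); print(y,[(int(b),round(float(np.median(z[s][abs(bx[s]-b)<1.5])),1)) for b in range(10,66,4) if (abs(bx[s]-b)<1.5).any()])
for x in (-40,-20,0,20,30):
    s=ok&(abs(bx-x)<1.5)&(by>25)&(by<75)
    print('x',x,[(b,round(float(np.median(z[s][abs(by[s]-b)<.8])),1)) for b in range(34,60,2) if (abs(by[s]-b)<.8).any()])
```

```text
5 [(10, 147.5), (14, 160.6), (18, 81.5), (22, 81.1), (26, 80.8), (30, 80.9), (34, 80.8), (50, 66.4), (54, 70.7), (58, 70.4)]
15 [(10, 144.9), (14, 152.8), (18, 161.1), (22, 163.5), (26, 166.4), (30, 169.4), (34, 170.9), (50, 66.7), (54, 70.8), (58, 70.6)]
25 [(10, 81.1), (14, 81.2), (18, 80.9), (22, 80.7), (26, 80.8), (30, 80.9), (34, 80.9), (50, 64.4), (54, 71.0), (58, 70.2)]
32 [(10, 80.9), (14, 80.6), (18, 81.0), (22, 80.9), (26, 81.1), (30, 80.9), (34, 80.5), (50, 70.1), (54, 70.7), (58, 71.1)]
x -40 [(34, 80.8), (36, 81.0), (38, 80.7), (40, 81.0), (42, 80.9), (44, 77.8), (48, 82.7), (50, 82.5), (52, 83.0), (54, 82.8), (56, 82.8), (58, 82.6)]
x -20 [(34, 80.8), (36, 81.0), (38, 81.2), (40, 80.4), (42, 76.9), (44, 82.6), (46, 82.3), (48, 82.9), (50, 82.9), (52, 82.5), (54, 82.6), (56, 82.4), (58, 70.6)]
x 0 [(34, 81.1), (36, 81.1), (38, 79.3), (40, 76.3), (42, 82.4), (44, 82.6), (46, 82.7), (48, 82.8), (50, 82.6), (52, 82.4), (54, 79.7), (56, 70.8), (58, 79.5)]
x 20 [(34, 80.9), (36, 78.8), (38, 76.1), (40, 82.5), (42, 82.7), (44, 82.6), (46, 83.0), (48, 82.8), (50, 82.4), (52, 76.5), (54, 70.3), (56, 71.0), (58, 70.9)]
x 30 [(34, 79.9), (36, 76.5), (38, 82.6), (40, 82.8), (42, 82.4), (44, 82.8), (46, 82.8), (48, 82.8), (50, 80.8), (52, 70.7), (54, 70.8), (56, 71.1), (58, 70.3)]
```

The lid is flat, with about 3 mm of side play and nothing in its way. The drag came from pressing down. I'll release it so it can settle, then push it freely with the rear pad on the handle's -x face.

Emit:
send_rows --pt "0.5 0 0 0 0" --pt "0.5 0 0 0 0" --pt "0.5 0 0 0 0" --pt "0.5 0 0 0 0"

```text
time: 12.4
tcp_pos: [0.5133, 0.3464, 0.1566]
eef_rot: [[-0.883, 0.469, 0.001], [0.469, 0.883, 0.0], [-0.0, 0.001, -1.0]]
ft_force: [0.5, -0.2, 0.4]
grip_width: 0.0429
grip_force: 0.0
```

```bash
python3 -c "
from h import *
rep()"
```

```text
t 12.4 lid box xy [-29.16   0.72] z 71.39 F along/side/z 0.01 -0.53 0.4 yaw 62.04 w 0.0429 Mz 0.05
```

Emit:
send_rows --pt "0.5 0 3 1 0" --pt "0.5 0 3 0.5 0" --pt "0.5 0 1 0 0" --pt "0.5 0 1 0 0" --pt "0.5 0 1 0 0" --pt "0.5 0 1 0 0" --pt "0.5 0 0 0 0"

```text
time: 13.28
tcp_pos: [0.5175, 0.3546, 0.1548]
eef_rot: [[-0.883, 0.469, -0.001], [0.469, 0.883, -0.001], [0.0, -0.001, -1.0]]
ft_force: [-2.0, -1.7, 1.6]
grip_width: 0.0426
grip_force: 1.4
```

```bash
python3 -c "
from h import *
rep()"
```

```text
t 13.28 lid box xy [-19.98   0.89] z 69.62 F along/side/z -2.46 0.99 1.63 yaw 62.03 w 0.0426 Mz -0.02
```

Emit:
send_rows --pt "0.5 0 1 0 0" --pt "0.5 0 1 0 0" --pt "0.5 0 1 0 0" --pt "0.5 0 1 0 0" --pt "0.5 0 1 0 0" --pt "0.5 0 1 0 0" --pt "0.5 0 0 0 0"

```text
time: 14.15
tcp_pos: [0.5206, 0.3609, 0.1549]
eef_rot: [[-0.883, 0.468, 0.0], [0.468, 0.883, 0.0], [-0.0, 0.001, -1.0]]
ft_force: [-0.2, 0.5, -0.7]
grip_width: 0.0426
grip_force: 0.3
```

```bash
python3 -c "
from h import *
rep()"
```

```text
t 14.15 lid box xy [-13.02   1.08] z 69.71 F along/side/z 0.36 0.4 -0.72 yaw 62.06 w 0.0426 Mz 0.02
```

Loose sliding at about 0–2 N, so I'll carry on.

Emit:
send_rows --pt "0.5 0 1 0 0" --pt "0.5 0 1 0 0" --pt "0.5 0 1 0 0" --pt "0.5 0 1 0 0" --pt "0.5 0 0 0 0"

```text
time: 14.78
tcp_pos: [0.5225, 0.3642, 0.1549]
eef_rot: [[-0.883, 0.469, 0.0], [0.469, 0.883, 0.0], [-0.0, 0.0, -1.0]]
ft_force: [0.1, -0.1, -0.7]
grip_width: 0.0427
grip_force: 0.4
```

Emit:
send_rows --pt "0.5 0 1 0 0" --pt "0.5 0 1 0 0" --pt "0.5 0 1 0 0" --pt "0.5 0 0 0 0"

```text
time: 15.28
tcp_pos: [0.5238, 0.3668, 0.1549]
eef_rot: [[-0.883, 0.469, 0.0], [0.469, 0.883, 0.0], [-0.0, 0.0, -1.0]]
ft_force: [-0.3, -1.0, -1.3]
grip_width: 0.0427
grip_force: 0.6
```

```bash
python3 -c "
from h import *
rep()"
```

```text
t 15.28 lid box xy [-6.21  0.97] z 69.72 F along/side/z -1.06 -0.24 -1.28 yaw 62.06 w 0.0427 Mz -0.0
```

Emit:
send_rows --pt "0.5 0 1 0 0" --pt "0.5 0 1 0 0" --pt "0.5 0 1 0 0" --pt "0.5 0 0 0 0"

```text
time: 15.78
tcp_pos: [0.5252, 0.3695, 0.1549]
eef_rot: [[-0.883, 0.469, 0.0], [0.469, 0.883, 0.0], [-0.0, 0.0, -1.0]]
ft_force: [-0.6, -1.6, 0.0]
grip_width: 0.0427
grip_force: 0.8
```

Emit:
send_rows --pt "0.5 0 1 0 0" --pt "0.5 0 1 0 0" --pt "0.5 0 0 0 0"

```text
time: 16.15
tcp_pos: [0.5262, 0.3713, 0.1549]
eef_rot: [[-0.883, 0.469, 0.0], [0.469, 0.883, 0.0], [-0.0, 0.0, -1.0]]
ft_force: [-1.3, -1.4, 1.7]
grip_width: 0.0427
grip_force: 0.9
```

Emit:
send_rows --pt "0.5 0 1 0 0" --pt "0.5 0 1 0 0" --pt "0.5 0 0 0 0"

```text
time: 16.52
tcp_pos: [0.5272, 0.373, 0.155]
eef_rot: [[-0.883, 0.469, 0.0], [0.469, 0.883, 0.0], [-0.0, 0.0, -1.0]]
ft_force: [-1.1, -1.0, 0.8]
grip_width: 0.0422
grip_force: 1.1
```

```bash
python3 -c "
from h import *
rep()"
```

```text
t 16.52 lid box xy [0.79 0.92] z 69.75 F along/side/z -1.44 0.52 0.77 yaw 62.05 w 0.0422 Mz -0.08
```

Emit:
send_rows --pt "0.5 0 1 0 0" --pt "0.5 0 1 0 0" --pt "0.5 0 0 0 0"

```text
time: 16.9
tcp_pos: [0.5281, 0.3748, 0.1549]
eef_rot: [[-0.883, 0.469, 0.0], [0.469, 0.883, 0.0], [-0.0, 0.0, -1.0]]
ft_force: [-1.6, -0.8, 1.7]
grip_width: 0.0424
grip_force: 1.1
```

Emit:
send_rows --pt "0.5 0 1 0 0" --pt "0.5 0 1 0 0" --pt "0.5 0 0 0 0"

```text
time: 17.27
tcp_pos: [0.529, 0.3766, 0.1549]
eef_rot: [[-0.883, 0.469, 0.0], [0.469, 0.883, 0.0], [-0.0, 0.0, -1.0]]
ft_force: [-0.3, -2.3, 1.8]
grip_width: 0.0428
grip_force: 1.2
```

Emit:
send_rows --pt "0.5 0 1 0 0" --pt "0.5 0 0 0 0"

```text
time: 17.52
tcp_pos: [0.5295, 0.3774, 0.1549]
eef_rot: [[-0.883, 0.469, 0.0], [0.469, 0.883, 0.0], [-0.0, 0.0, -1.0]]
ft_force: [-1.9, -1.5, 2.4]
grip_width: 0.0425
grip_force: 1.3
```

```bash
python3 -c "
from h import *
rep()"
```

```text
t 17.52 lid box xy [5.74 0.96] z 69.7 F along/side/z -2.2 0.95 2.39 yaw 62.06 w 0.0425 Mz -0.02
```

Emit:
send_rows --pt "0.5 0 1 0 0" --pt "0.5 0 0 0 0"

```text
time: 17.77
tcp_pos: [0.5299, 0.3783, 0.1549]
eef_rot: [[-0.883, 0.469, 0.0], [0.469, 0.883, 0.0], [-0.0, 0.0, -1.0]]
ft_force: [-1.1, -2.5, 2.2]
grip_width: 0.0427
grip_force: 1.3
```

Emit:
send_rows --pt "0.5 0 1 0 0" --pt "0.5 0 0 0 0"

```text
time: 18.02
tcp_pos: [0.5305, 0.3792, 0.1549]
eef_rot: [[-0.883, 0.469, 0.0], [0.469, 0.883, 0.0], [-0.0, 0.0, -1.0]]
ft_force: [-1.3, -1.1, 1.1]
grip_width: 0.0425
grip_force: 1.2
```

Emit:
send_rows --pt "0.5 0 1 0 0" --pt "0.5 0 0 0 0"

```text
time: 18.27
tcp_pos: [0.5309, 0.3801, 0.1549]
eef_rot: [[-0.883, 0.469, 0.0], [0.469, 0.883, 0.0], [-0.0, 0.0, -1.0]]
ft_force: [-1.1, -1.5, 1.6]
grip_width: 0.0427
grip_force: 1.2
```

Emit:
send_rows --pt "0.5 0 0.5 0 0" --pt "0.5 0 0 0 0"

```text
time: 18.52
tcp_pos: [0.531, 0.3804, 0.1549]
eef_rot: [[-0.883, 0.469, 0.0], [0.469, 0.883, 0.0], [0.0, 0.0, -1.0]]
ft_force: [-1.9, -3.4, 1.7]
grip_width: 0.0424
grip_force: 1.4
```

```bash
python3 -c "
from h import *
rep()"
```

```text
t 18.52 lid box xy [9.18 0.98] z 69.7 F along/side/z -3.89 0.06 1.67 yaw 62.05 w 0.0424 Mz -0.03
```

Emit:
send_rows --pt "0.5 0 0.5 0 0" --pt "0.5 0 0 0 0"

```text
time: 18.77
tcp_pos: [0.5313, 0.3809, 0.1549]
eef_rot: [[-0.883, 0.469, 0.0], [0.469, 0.883, 0.0], [-0.0, 0.0, -1.0]]
ft_force: [-1.7, -2.3, 1.9]
grip_width: 0.0427
grip_force: 1.3
```

Emit:
send_rows --pt "0.5 0 0.5 0 0" --pt "0.5 0 0 0 0"

```text
time: 19.02
tcp_pos: [0.5316, 0.3814, 0.1549]
eef_rot: [[-0.883, 0.469, 0.0], [0.469, 0.883, 0.0], [-0.0, 0.0, -1.0]]
ft_force: [-1.4, -2.0, 1.9]
grip_width: 0.0431
grip_force: 1.3
```

Emit:
send_rows --pt "0.5 0 0.5 0 0" --pt "0.5 0 0 0 0"

```text
time: 19.27
tcp_pos: [0.5318, 0.3818, 0.1549]
eef_rot: [[-0.883, 0.469, 0.0], [0.469, 0.883, 0.0], [-0.0, 0.0, -1.0]]
ft_force: [-1.0, -2.2, 1.2]
grip_width: 0.0429
grip_force: 1.3
```

```bash
python3 -c "
from h import *
rep()"
```

```text
t 19.27 lid box xy [10.73  0.97] z 69.69 F along/side/z -2.46 -0.13 1.23 yaw 62.06 w 0.0429 Mz -0.0
```

Still loose at about 2.5 N. Continuing.

Emit:
send_rows --pt "0.5 0 0.8 0 0" --pt "0.5 0 0 0 0"

```text
time: 19.52
tcp_pos: [0.5322, 0.3825, 0.1549]
eef_rot: [[-0.883, 0.469, 0.0], [0.469, 0.883, 0.0], [-0.0, 0.0, -1.0]]
ft_force: [-0.4, -1.3, 2.2]
grip_width: 0.0429
grip_force: 1.2
```

Emit:
send_rows --pt "0.5 0 0.8 0 0" --pt "0.5 0 0 0 0"

```text
time: 19.77
tcp_pos: [0.5326, 0.3832, 0.1549]
eef_rot: [[-0.883, 0.469, 0.0], [0.469, 0.883, 0.0], [-0.0, 0.0, -1.0]]
ft_force: [-0.9, -3.3, 1.7]
grip_width: 0.0427
grip_force: 1.3
```

Emit:
send_rows --pt "0.5 0 0.8 0 0" --pt "0.5 0 0 0 0"

```text
time: 20.02
tcp_pos: [0.5329, 0.3838, 0.1549]
eef_rot: [[-0.883, 0.469, 0.0], [0.469, 0.883, -0.0], [-0.0, 0.0, -1.0]]
ft_force: [-2.3, -3.4, 1.8]
grip_width: 0.0424
grip_force: 1.5
```

Emit:
send_rows --pt "0.5 0 0.8 0 0" --pt "0.5 0 0 0 0"

```text
time: 20.27
tcp_pos: [0.5333, 0.3845, 0.1549]
eef_rot: [[-0.883, 0.469, 0.0], [0.469, 0.883, 0.0], [-0.0, 0.0, -1.0]]
ft_force: [-0.8, -3.3, 1.3]
grip_width: 0.0427
grip_force: 1.5
```

```bash
python3 -c "
from h import *
rep()"
```

```text
t 20.27 lid box xy [13.87  0.88] z 69.69 F along/side/z -3.25 -0.81 1.27 yaw 62.05 w 0.0427 Mz -0.02
```

Emit:
send_rows --pt "0.5 -0.3 0.7 0 0" --pt "0.5 0 0 0 0"

```text
time: 20.52
tcp_pos: [0.5337, 0.385, 0.1549]
eef_rot: [[-0.883, 0.469, -0.0], [0.469, 0.883, -0.0], [0.0, -0.0, -1.0]]
ft_force: [-2.9, -3.4, 2.4]
grip_width: 0.0426
grip_force: 2.1
```

Emit:
send_rows --pt "0.5 0 0.7 0 0" --pt "0.5 0 0 0 0"

```text
time: 20.78
tcp_pos: [0.5339, 0.3853, 0.1549]
eef_rot: [[-0.883, 0.469, -0.001], [0.469, 0.883, -0.001], [0.0, -0.001, -1.0]]
ft_force: [-2.9, -4.4, 4.1]
grip_width: 0.0425
grip_force: 2.7
```

```bash
python3 -c "
from h import *
rep()"
```

```text
t 20.77 lid box xy [14.76  0.75] z 69.67 F along/side/z -5.27 0.5 4.13 yaw 62.04 w 0.0425 Mz 0.07
```

Emit:
send_rows --pt "0.5 0 0.5 -0.2 0" --pt "0.5 0 0 0 0"

```text
time: 21.02
tcp_pos: [0.5341, 0.3858, 0.1549]
eef_rot: [[-0.883, 0.469, -0.001], [0.469, 0.883, -0.001], [0.0, -0.001, -1.0]]
ft_force: [-2.6, -5.2, 3.2]
grip_width: 0.0426
grip_force: 2.5
```

Emit:
send_rows --pt "0.5 0 0.5 0 0" --pt "0.5 0 0 0 0"

```text
time: 21.28
tcp_pos: [0.5342, 0.3858, 0.1549]
eef_rot: [[-0.883, 0.469, -0.001], [0.469, 0.883, -0.001], [0.001, -0.002, -1.0]]
ft_force: [-4.2, -5.3, 3.8]
grip_width: 0.043
grip_force: 3.2
```

```bash
python3 -c "
from h import *
rep()"
```

```text
t 21.27 lid box xy [15.43  0.74] z 69.66 F along/side/z -6.66 1.22 3.84 yaw 62.04 w 0.043 Mz -0.0
```

Emit:
send_rows --pt "0.5 0 0.6 0 0" --pt "0.5 0 0 0 0"

```text
time: 21.52
tcp_pos: [0.5343, 0.386, 0.1548]
eef_rot: [[-0.883, 0.469, -0.002], [0.469, 0.883, -0.002], [0.001, -0.003, -1.0]]
ft_force: [-4.6, -6.3, 4.2]
grip_width: 0.0429
grip_force: 3.9
```

Emit:
send_rows --pt "0.5 0 0.6 -0.2 0" --pt "0.5 0 0 0 0"

```text
time: 21.78
tcp_pos: [0.5345, 0.3864, 0.1548]
eef_rot: [[-0.883, 0.469, -0.002], [0.469, 0.883, -0.002], [0.001, -0.003, -1.0]]
ft_force: [-4.1, -6.6, 3.2]
grip_width: 0.0429
grip_force: 3.9
```

```bash
python3 -c "
from h import *
rep()"
```

```text
t 21.77 lid box xy [16.05  0.73] z 69.62 F along/side/z -7.73 0.58 3.23 yaw 62.03 w 0.0429 Mz 0.01
```

Emit:
send_rows --pt "0.5 0 0.7 0 0" --pt "0.5 0 0 0 0"

```text
time: 22.02
tcp_pos: [0.5346, 0.3864, 0.1548]
eef_rot: [[-0.883, 0.469, -0.003], [0.469, 0.883, -0.003], [0.001, -0.004, -1.0]]
ft_force: [-5.4, -7.8, 4.9]
grip_width: 0.0425
grip_force: 4.8
```

Emit:
send_rows --pt "0.5 0 0.7 -0.2 0" --pt "0.5 0 0 0 0"

```text
time: 22.28
tcp_pos: [0.5348, 0.3868, 0.1548]
eef_rot: [[-0.883, 0.469, -0.004], [0.469, 0.883, -0.004], [0.001, -0.005, -1.0]]
ft_force: [-5.6, -8.9, 4.4]
grip_width: 0.0428
grip_force: 4.9
```

Emit:
send_rows --pt "0.5 0 0.6 0 0" --pt "0.5 0 0 0 0"

```text
time: 22.52
tcp_pos: [0.5349, 0.3869, 0.1547]
eef_rot: [[-0.883, 0.47, -0.004], [0.47, 0.883, -0.005], [0.002, -0.006, -1.0]]
ft_force: [-7.1, -9.1, 6.6]
grip_width: 0.0429
grip_force: 5.7
```

```bash
python3 -c "
from h import *
rep()"
```

```text
t 22.52 lid box xy [16.67  0.63] z 69.53 F along/side/z -11.41 2.03 6.59 yaw 61.99 w 0.0429 Mz -0.01
```

Emit:
send_rows --pt "0.5 0.1 0.7 -0.4 0" --pt "0.5 0 0 0 0"

```text
time: 22.78
tcp_pos: [0.5352, 0.3877, 0.1548]
eef_rot: [[-0.883, 0.47, -0.004], [0.47, 0.883, -0.004], [0.001, -0.006, -1.0]]
ft_force: [-4.9, -8.1, 2.5]
grip_width: 0.0426
grip_force: 5.0
```

Emit:
send_rows --pt "0.5 0 0.7 -0.3 0" --pt "0.5 0 0 0 0"

```text
time: 23.02
tcp_pos: [0.5353, 0.3878, 0.1548]
eef_rot: [[-0.883, 0.47, -0.005], [0.47, 0.883, -0.005], [0.002, -0.007, -1.0]]
ft_force: [-5.2, -9.8, 2.0]
grip_width: 0.0426
grip_force: 5.5
```

```bash
python3 -c "
from h import *
rep()"
```

```text
t 23.02 lid box xy [17.71  0.65] z 69.59 F along/side/z -11.07 0.03 1.97 yaw 61.98 w 0.0426 Mz 0.02
```

Side force is about 0, the vertical force is small and the push is 11 N. Continuing towards 17 N.

Emit:
send_rows --pt "0.5 0 0.7 0 0" --pt "0.5 0 0 0 0"

```text
time: 23.28
tcp_pos: [0.5354, 0.3879, 0.1547]
eef_rot: [[-0.883, 0.47, -0.006], [0.47, 0.883, -0.006], [0.002, -0.008, -1.0]]
ft_force: [-6.3, -11.1, 3.7]
grip_width: 0.0425
grip_force: 6.4
```

Emit:
send_rows --pt "0.5 0 0.7 -0.2 0" --pt "0.5 0 0 0 0"

```text
time: 23.52
tcp_pos: [0.5357, 0.3884, 0.1547]
eef_rot: [[-0.883, 0.47, -0.006], [0.47, 0.883, -0.007], [0.002, -0.008, -1.0]]
ft_force: [-6.0, -11.5, 3.0]
grip_width: 0.0427
grip_force: 6.4
```

```bash
python3 -c "
from h import *
rep()"
```

```text
t 23.52 lid box xy [18.35  0.62] z 69.52 F along/side/z -13.03 -0.08 2.95 yaw 61.97 w 0.0427 Mz -0.02
```

Emit:
send_rows --pt "0.5 -0.1 0.7 0 0" --pt "0.5 0 0 0 0"

```text
time: 23.78
tcp_pos: [0.5357, 0.3884, 0.1547]
eef_rot: [[-0.883, 0.47, -0.007], [0.47, 0.883, -0.007], [0.003, -0.01, -1.0]]
ft_force: [-7.7, -12.4, 3.7]
grip_width: 0.0427
grip_force: 7.4
```

Emit:
send_rows --pt "0.5 0 0.7 -0.2 0" --pt "0.5 0 0 0 0"

```text
time: 24.02
tcp_pos: [0.5359, 0.3888, 0.1547]
eef_rot: [[-0.883, 0.47, -0.007], [0.47, 0.883, -0.008], [0.003, -0.011, -1.0]]
ft_force: [-8.4, -13.0, 3.6]
grip_width: 0.0424
grip_force: 7.7
```

```bash
python3 -c "
from h import *
rep()"
```

```text
t 24.02 lid box xy [18.83  0.57] z 69.5 F along/side/z -15.45 1.28 3.6 yaw 61.95 w 0.0424 Mz -0.04
```

Emit:
send_rows --pt "0.5 0 0.7 0 0" --pt "0.5 0 0 0 0" --pt "0.5 0 0 0 0"

```text
time: 24.4
tcp_pos: [0.536, 0.3888, 0.1546]
eef_rot: [[-0.882, 0.47, -0.008], [0.47, 0.882, -0.009], [0.003, -0.012, -1.0]]
ft_force: [-9.7, -13.9, 5.2]
grip_width: 0.0429
grip_force: 8.6
```

```bash
python3 -c "
from h import *
rep()"
```

```text
t 24.4 lid box xy [18.93  0.51] z 69.44 F along/side/z -16.82 2.07 5.21 yaw 61.94 w 0.0429 Mz -0.03
```

Emit:
send_rows --pt "0.5 0.1 0.5 -0.3 0" --pt "0.5 0 0 0 0"

```text
time: 24.65
tcp_pos: [0.5363, 0.3894, 0.1547]
eef_rot: [[-0.882, 0.47, -0.008], [0.47, 0.882, -0.009], [0.003, -0.011, -1.0]]
ft_force: [-7.4, -13.2, 3.4]
grip_width: 0.0426
grip_force: 7.9
```

```bash
python3 -c "
from h import *
rep()"
```

```text
t 24.65 lid box xy [19.58  0.57] z 69.5 F along/side/z -15.13 0.36 3.43 yaw 61.94 w 0.0426 Mz 0.01
```

Emit:
send_rows --pt "0.5 0 0.8 0 0" --pt "0.5 0 0 0 0"

```text
time: 24.9
tcp_pos: [0.5364, 0.3895, 0.1546]
eef_rot: [[-0.882, 0.471, -0.009], [0.471, 0.882, -0.01], [0.003, -0.013, -1.0]]
ft_force: [-9.9, -14.6, 5.4]
grip_width: 0.0425
grip_force: 9.0
```

```bash
python3 -c "
from h import *
rep()"
```

```text
t 24.9 lid box xy [19.7   0.52] z 69.42 F along/side/z -17.58 1.89 5.44 yaw 61.92 w 0.0425 Mz 0.03
```

Firm push of 17.6 N reached with the side force near zero. I'll back off so the lid is clear on both sides.

Emit:
send_rows --pt "0.5 0 -3 0 0" --pt "0.5 0 -3 0 0" --pt "0.5 0 -3 0 0" --pt "0.5 0 -3 0 0" --pt "0.5 0 0 0 0"

```text
time: 25.52
tcp_pos: [0.5336, 0.3847, 0.1574]
eef_rot: [[-0.883, 0.469, 0.001], [0.469, 0.883, 0.001], [-0.0, 0.001, -1.0]]
ft_force: [-0.6, -0.3, 0.4]
grip_width: 0.0423
grip_force: 0.0
```

Run:
```python
from h import *
rep(); s=sensors.sense(); p,d,c=cap('wrist'); W=pts(d,c)
Q=W[...,:2]-O; bx=Q@ax*1000; by=Q@ay*1000; z=W[...,2]*1000; ok=d>0
m=ok&(abs(z-80.5)<2)&(by>18)&(by<33)&(bx>0); print('nose x->origin',np.percentile(bx[m],99)-65, 'lid z',np.median(z[m]))
for x in (-20,0,20,40):
    k=ok&(abs(bx-x)<1.5)&(by>25)&(by<60); print(x,[(b,round(float(np.median(z[k][abs(by[k]-b)<.8])),1)) for b in range(32,52,2) if (abs(by[k]-b)<.8).any()])
cv2.imwrite('pics/w5.png',p[100:,150:,::-1])
```

```text
t 25.52 lid box xy [14.18  0.75] z 72.19 F along/side/z -0.57 0.34 0.45 yaw 62.06 w 0.0423 Mz 0.03
nose x->origin 8.28022436751165 lid z 80.65248964846424
-20 [(32, 80.5), (34, 80.8), (36, 80.4), (38, 80.9), (40, 80.9), (42, 80.6), (44, 81.0), (46, 83.0), (48, 82.5), (50, 82.7)]
0 [(32, 80.7), (34, 80.7), (36, 80.9), (38, 80.8), (40, 80.7), (42, 81.6), (44, 82.6), (46, 82.8), (48, 82.7), (50, 82.8)]
20 [(32, 80.7), (34, 80.9), (36, 80.7), (38, 80.5), (40, 82.2), (42, 82.7), (44, 82.8), (46, 82.8), (48, 82.7), (50, 82.4)]
40 [(32, 80.6), (34, 80.7), (36, 80.5), (38, 82.9), (40, 82.6), (42, 82.7), (44, 82.3), (46, 82.3), (48, 82.6), (50, 76.6)]
```

View pics/w5.png

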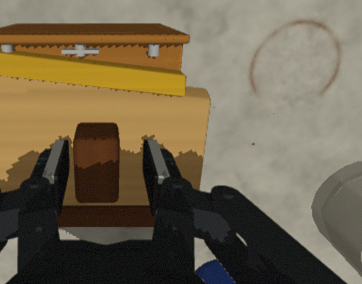

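The crop shows the lid flush against the strip, with the handle at (97,165) clear of both fingers at (60,175) and (155,175). The lid's origin is at about box x = +8. Withdrawing upward.

Emit:
send_rows --pt "0.5 0 0 -10 0" --pt "0.5 0 0 -20 0" --pt "0.5 0 0 -40 0" --pt "0.5 0 0 -50 0" --pt "0.5 0 0 -50 0" --pt "0.5 0 0 0 0"

```text
time: 26.32
tcp_pos: [0.5354, 0.3852, 0.3338]
eef_rot: [[-0.883, 0.469, 0.008], [0.469, 0.883, 0.007], [-0.004, 0.01, -1.0]]
ft_force: [0.1, 0.4, 0.0]
grip_width: 0.0425
grip_force: 0.0
```

Run:
```python
from h import *
rep(); s=sensors.sense(); p,d,c=cap('wrist'); W=pts(d,c)
Q=W[...,:2]-O; bx=Q@ax*1000; by=Q@ay*1000; z=W[...,2]*1000; ok=d>0
m=ok&(abs(z-80.5)<3)&(by>10)&(by<33); print('origin x',np.percentile(bx[m],99)-65,'rear',np.percentile(bx[m],1)+65,np.median(z[m]))
for x in (-30,0,30):
    k=ok&(abs(bx-x)<2)&(by<-25)&(by>-62); print(x,[(b,round(float(np.median(z[k][abs(by[k]-b)<.8])),1)) for b in range(-58,-28,2) if (abs(by[k]-b)<.8).any()])
t=cap('top')[0]
cv2.imwrite('pics/end.png',np.vstack([p,t])[::1,:,::-1][:600+168][84:684])
```

```text
t 26.32 lid box xy [15.4  -0.65] z 248.64 F along/side/z 0.37 0.14 0.03 yaw 62.02 w 0.0425 Mz -0.06
origin x 251.17502908259132 rear 10.96581808252403 80.62626498839138
-30 [(-54, 82.9), (-52, 82.7), (-50, 82.7), (-48, 83.2), (-46, 82.4), (-44, 83.5), (-42, 82.6), (-40, 81.0), (-38, 80.2), (-36, 80.5), (-34, 80.4), (-32, 80.6), (-30, 80.6)]
0 [(-56, 82.5), (-54, 82.3), (-52, 82.6), (-50, 83.2), (-48, 82.7), (-46, 82.2), (-44, 82.9), (-42, 82.0), (-40, 81.0), (-38, 80.6), (-36, 81.4), (-34, 80.4), (-32, 81.6), (-30, 80.8)]
30 [(-56, 82.9), (-54, 82.5), (-52, 83.1), (-50, 82.7), (-48, 83.0), (-46, 83.2), (-44, 83.0), (-42, 83.1), (-40, 80.4), (-38, 80.9), (-36, 80.6), (-34, 80.8), (-32, 80.6), (-30, 81.3)]
```

View pics/end.png

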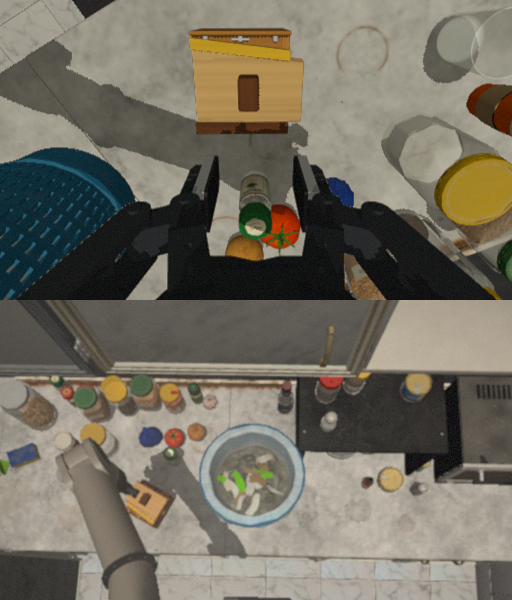

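The lid at (248,90) sits flush against both the rail (240,127) and the strip (240,48). The jar, dropper bottle and tin are still standing where they were, and the robot is clear, so I'm handing in.

```bash
python3 -c "
from h import *
print(env.sign_off())"
```

```text
the job is handed in; nothing more can be done
None
```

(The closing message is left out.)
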